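# Slide the steel tubs into one another

## Robot

A 6-joint arm with a two-finger parallel gripper is mounted at the origin on the work surface. World frame = base frame: x ahead of the robot, y to its left, z up, the work surface at z = 0. Lengths are in mm, angles in rad, forces in N, time in s.
With the tool pointing down it reaches from about 350 to 975 mm from the base axis. Payload 7.1 kg.
Tool frame: the origin (TCP) lies at the very end of the fingers, on their centre line; the grasp point (between the pads) lies 19 mm behind it; z points along the fingers, y is the line along which they close (so a half turn about z gives the same grasp; the last joint's range is limited). The gripper opens to 88 mm and grips with 3 to 60 N. Pads are 20 mm wide; open, the fingers measure 115 mm over their backs; the gripper's body (75 mm by 178 mm) begins 61 mm behind the grasp point.
Start: joints at [1.088, 0.423, 1.63, -0, 1.089, -0.019], TCP at [279.561, 558.973, 222.675] pointing down, gripper open.
Joint ranges: [-3, 3], [-0.9, 2.11], [0.09, 2.58], [-1.31, 4.45], [0.11, 2.69], [-2.54, 2.54]. Speed limits (rad/s): [2.39, 2.39, 3.01, 3.14, 3.14, 3.14].

## Interface

Orientations are given as a rotation vector (axis times angle).
In Python, from workcell import ctrl, optics gives the robot as it stands.
- The arm moves only by the shell command python3 -m jog 'ROWS'. ROWS is JSON, a list of rows, each a list of 7 numbers: the shift along the tool's x, y, z in units of 40 mm (1.0 is 40 mm), then the turn, a rotation vector about the tool's x, y, z in units of 6 degrees (1.0 is 6 degrees), then the opening, from 0 (shut) to 1 (fully open). A call has 1 to 20 rows; each row shifts and turns the commanded pose from where the row before left it, along the tool's axes as they then stand; what a row does not reach is not made up. A row lasts 1/10 s, in which the tool goes at most 50 mm and 8.59 degrees, less where a joint would pass 70% of its speed; a pose out of reach is approached as far as the arm can. A call is refused whole if a number of a shift passes 1 or a number of a turn 1, either way. A call with a gripper value outside its range is refused whole. The fingers move at their own pace and stop on an object; the grip force is fixed at half the most. Time passes only in rows, so rows that do not move let the fingers close. It gives the time, the measured TCP pose, the force, the opening and the grip force at its end, in the units of the state.
- ctrl.get_obs(): the state, without advancing time (a new reading comes with each control period).
- optics.get_image(name): name is "scene" or "top"; returns the picture (384x512x3 uint8, red, green, blue); there is no depth.
- optics.camera_model(name): a dict with "fov_y" (degrees; the focal length in pixels is half the picture's height over the tangent of half this angle, whatever the lens; pixels are square), "cx", "cy" (the principal point, pixels), "k1" (the pictures are not rectified: a ray, as slopes to the right and down, at radius r is drawn at 1 + k1 r^2 times it, then the intrinsics apply), "view" (4x4, takes a point from world to camera coordinates). Camera axes: x right, y up, looking along -z (the intrinsics and any distortion apply to the point x, -y, -z); pixel columns grow to the right and rows downward; lengths in mm; the calibration is good to about 2 mm. A picture is of the moment at which its call begins. camera_model takes no time and is no camera call.
- ctrl.close_job(): hands the job in; it is judged then, once.
Trained networks look in the newest picture that a camera, given by its name, has taken for a name from the list of things; names that differ only in an ending like _2 or _b are one class to them, and where a whole thing is asked for, a point or a joint stands for the part that bears it (a point fixed in the world has none). Each returns a list of dicts, best first, with "conf" (0 to 1); they miss things now and then, are a little off and sometimes report something else, mostly with a low value. They report only what shows in the picture. A call takes as long as a camera call. They do not tell look-alikes from the thing itself.
- optics.masks_of(target, camera): "pixels" (384x512 bool, what is visible of it) and "extent" ([centre column, centre row, width, height] in pixels, round what is visible of it).
The state is a dict: "t": time; "qpos": joint angles; "qvel": joint speeds; "joint_torque": joint torques, N m; "ee_pos": TCP position; "orientation": TCP orientation; "ft_force": force on the tool from outside, world axes, zero at the start; "moment": the same for the moment, N m; "width": finger opening in mm; "grasp_force": force on a finger pad.
Only numpy, scipy, OpenCV 4.12 (cv2) and the standard library are available. Lean on these libraries where they do the work, as an engineer would, in place of code of your own. Each camera call takes 0.05 s, during which the arm holds its last target. There are 200 camera calls.

## Task

Nest the three steel tubs for stowing, as they lie on the bench: slide the medium tub closed end first into the large one, which stays backed against the batten, then slide the small tub into the medium one, each fully home against the closed end. Push gently and low, with leaning fingertips, as the thin sheet dents and a tub pushed high digs its nose in, keep the tubs lying as they are, and leave the paint tin, jar and screwdriver where they are.

Things in the scene. Friction and masses are not known exactly. Their poses are not given: they have to be found in the camera images.
- large_tub: largest steel tub, lying on its side: 100 wide, 74 high, 100 mm long, walls 3, closed end 5 mm thick, 500 g. Origin under its middle; mouth rim 50 mm to its -y (flanges 6 mm out at both sides), closed end 50 mm to +y. Loose, closed end next to the batten. Mouth 94 x 68 mm inside. The last 16 mm of every tub's closed end is bevelled 9 mm in, all round.
- medium_tub: middle steel tub, lying on its side: 82 wide, 60 high, 100 mm long, walls 3, closed end 5 mm thick, 380 g. Origin under its middle; mouth rim 50 mm to its -y (flanges 6 mm out at both sides), closed end 50 mm to +y. Mouth 76 x 54 mm inside. Fully home in the large tub, origin 3 mm higher, rim 5 mm proud (to -y). Pushed low, its nose rides in; pushed high, it jams.
- small_tub: smallest steel tub, lying on its side: 64 wide, 46 high, 100 mm long, walls 3, closed end 5 mm thick, 270 g. Origin under its middle; mouth rim 50 mm to its -y (flanges 6 mm out at both sides), closed end 50 mm to +y. Fully home in the medium tub, origin 3 mm higher, rim 5 mm proud (to -y). Starts across the large tub's line from the medium tub, on either side.
- batten: wooden batten screwed to the bench as a stop, 150 x 35 x 50 mm. Origin: at bench level, in the middle of the face towards the tubs; x runs along the face, y points into the wood, away from the tubs.
- paint_tin: bystander: metal paint tin 100 mm wide, 118 mm high with a 50 mm high white cup on top; origin under its centre
- glass_jar: bystander: glass jar 76 mm wide, 100 mm high; origin under its centre
- screwdriver: bystander: screwdriver lying flat; origin under its middle
There are look-alikes about, which are no part of the job. What is shaped like the medium_tub but blue or purple is not meant.

How it is judged (in metres and radians):
On the way, in this order (a step that is already met when the one before it is completed fails the run):
1. the medium tub is fully home in the large tub (y of medium_tub in the frame of large_tub between -0.0075 and 0.002 m and x of medium_tub in the frame of large_tub between -0.012 and 0.012 m and z of medium_tub in the frame of large_tub between -0.001 and 0.009 m), for 0.2 s.
2. the small tub is fully home in the medium tub (y of small_tub in the frame of medium_tub between -0.0075 and 0.002 m and x of small_tub in the frame of medium_tub between -0.012 and 0.012 m and z of small_tub in the frame of medium_tub between -0.001 and 0.009 m), for 0.2 s.
At the end, for the whole second after the job is handed in: Medium in large, small in medium: each within 2.5 mm of fully home (origin at most 7.5 mm behind the outer one's) and 12 mm of centred; large tub's closed end within 10 mm of the batten's face and 40 mm of its middle; all level within 0.1 rad, still (all of step 1 and all of step 2 and y of large_tub in the frame of batten above -0.06 m and x of large_tub in the frame of batten between -0.04 and 0.04 m and angle between each of large_tub, medium_tub, small_tub's own z axis and vertical below 0.1 rad and linear speed of each of large_tub, medium_tub, small_tub below 0.02 m/s); the robot touches nothing.
It fails at once if a tub is pushed or squeezed by the robot with more than 40 N (contact force between any of the fingers, the arm and large_tub above 40 N or contact force between any of the fingers, the arm and medium_tub above 40 N or contact force between any of the fingers, the arm and small_tub above 40 N).
It fails at once if a tub is tipped more than 0.4 rad (angle between any of large_tub, medium_tub, small_tub's own z axis and vertical above 0.4 rad).
It fails at once if the paint tin, jar or screwdriver is moved more than 15 mm (distance of any of paint_tin, glass_jar, screwdriver from where it was at the start of the episode above 0.015 m).
It also fails if it takes over 72 s, if anything falls off the work surface, if the arm or the gripper's body presses on something with over 40 N, if the wrist force passes 120 N, or if a joint passes its speed limit or range.

## Working session

There is one attempt and no reset: what is moved stays moved. The work goes in short steps, Python scripts to look and compute and a shell command to move; the robot and the scene stay as the last step left them, time stands still between calls to the robot, and variables do not carry over. Pictures are saved under pics/ and viewed, at most 10 in all, crops included, and the job is handed in when it is done.

```bash
mkdir -p pics; ls; python3 - <<'E'
from workcell import ctrl, optics
import cv2,numpy as np
o=ctrl.get_obs();print(o['t'],o['ee_pos'],o['orientation'],o['width'])
ims=[optics.get_image(n) for n in("scene","top")]
for n,i in zip(("scene","top"),ims): cv2.imwrite(f"pics/{n}0.png",i[:,:,::-1])
for n in("scene","top"):
  m=optics.camera_model(n);print(n,m)
  for t in("large_tub","medium_tub","small_tub","batten","paint_tin","glass_jar","screwdriver"):
    print(t,[(round(d['conf'],2),[round(float(e)) for e in d['extent']]) for d in optics.masks_of(t,n)])
E
```

```text
pics
0.0 [279.33897716 558.50816298 221.91840731] [-7.21972591e-01 -3.05712886e+00  2.27665877e-03] 87.79432180384495
scene {'fov_y': 49.608650128876036, 'cx': 253.38998321417432, 'cy': 195.47955752502386, 'k1': -0.03416568012279673, 'view': array([[-4.85549197e-02,  9.98797171e-01, -6.82863484e-03,
         7.52357711e+01],
       [-6.24322384e-01, -2.50124413e-02,  7.80766251e-01,
         3.12900401e+02],
       [ 7.79656322e-01,  4.21733122e-02,  6.24785908e-01,
        -1.48795082e+03],
       [ 0.00000000e+00,  0.00000000e+00,  0.00000000e+00,
         1.00000000e+00]])}
large_tub [(0.71, [396, 208, 27, 54]), (0.69, [203, 195, 53, 52])]
medium_tub [(0.97, [327, 153, 41, 37]), (0.94, [366, 232, 52, 52]), (0.73, [180, 256, 51, 57]), (0.62, [280, 180, 44, 40]), (0.61, [224, 162, 43, 37])]
small_tub [(0.59, [272, 241, 50, 39])]
batten [(0.74, [176, 195, 30, 56])]
paint_tin [(0.62, [110, 159, 45, 74])]
glass_jar [(0.84, [103, 226, 41, 54]), (0.66, [396, 208, 31, 55])]
screwdriver []
top {'fov_y': 57.11409810479697, 'cx': 254.2144815677382, 'cy': 194.30667963492442, 'k1': -0.0972971388842825, 'view': array([[ 1.67506956e-01, -9.85849007e-01,  6.56933176e-03,
        -1.25683509e+02],
       [ 9.62596503e-01,  1.64988180e-01,  2.14911314e-01,
        -5.32925492e+02],
       [-2.12953967e-01, -2.96755241e-02,  9.76611474e-01,
        -9.17387268e+02],
       [ 0.00000000e+00,  0.00000000e+00,  0.00000000e+00,
         1.00000000e+00]])}
large_tub [(0.62, [303, 203, 44, 46])]
medium_tub [(0.76, [285, 256, 42, 47]), (0.73, [232, 218, 43, 41]), (0.65, [181, 142, 43, 41]), (0.61, [320, 137, 36, 40]), (0.57, [175, 254, 34, 37]), (0.36, [397, 247, 49, 41])]
small_tub [(0.96, [253, 148, 40, 34])]
batten [(0.8, [327, 213, 30, 56])]
paint_tin [(0.91, [397, 245, 50, 39])]
glass_jar [(0.86, [384, 170, 31, 34])]
screwdriver [(0.84, [140, 178, 14, 68])]
```

```bash
python3 - <<'E'
import cv2
for n,c in(("scene",(80,120,430,300)),("top",(110,90,430,300))):
  i=cv2.imread(f"pics/{n}0.png")[c[1]:c[3],c[0]:c[2]]
  s=800/i.shape[1]
  i=cv2.resize(i,None,fx=s,fy=s,interpolation=cv2.INTER_CUBIC);print(s,i.shape)
  cv2.imwrite(f"pics/{n}0z.png",i)
E
```

```text
2.2857142857142856 (411, 800, 3)
2.5 (525, 800, 3)
```

View pics/scene0z.png

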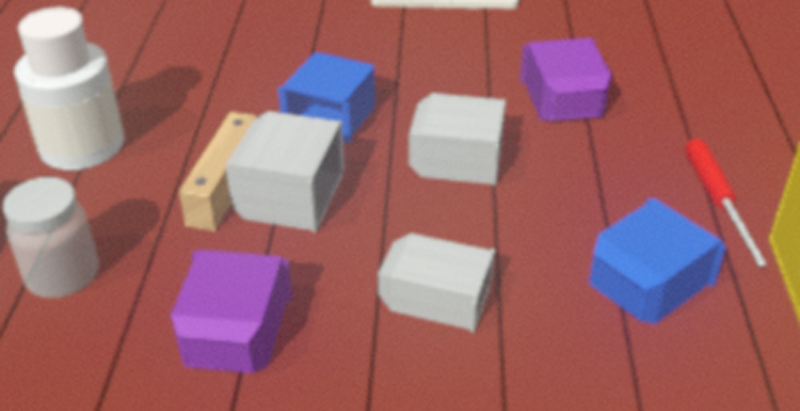

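View pics/top0z.png

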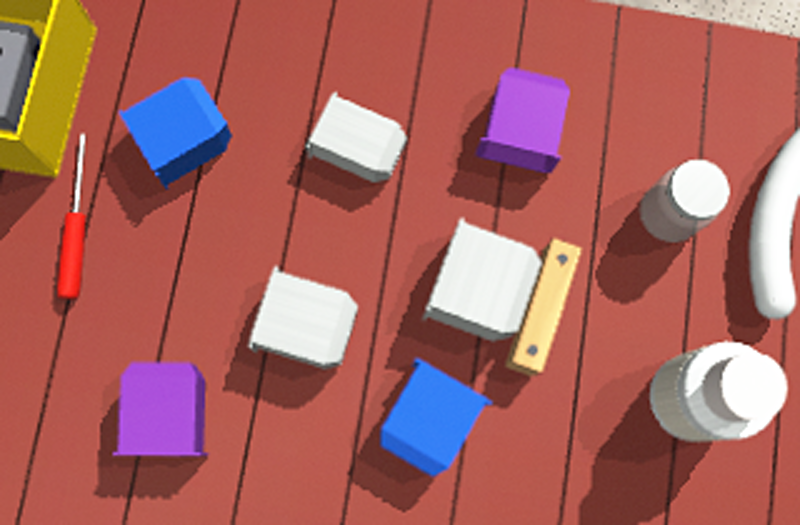

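The two grey tubs at zoomed top pixels (303,318) and (357,140) are the medium and small ones. The large one at (483,280) is backed on the batten. Next I'll fit their poses by silhouette in both views.

```bash
cat > h.py <<'E'
import cv2,numpy as np
from workcell import ctrl,optics
from scipy.optimize import minimize
S=4
DIM=dict(large_tub=(100,74),medium_tub=(82,60),small_tub=(64,46))
CM={n:optics.camera_model(n) for n in("scene","top")}
def proj(n,P):
    m=CM[n];V=m['view'];p=np.asarray(P)@V[:3,:3].T+V[:3,3]
    u=np.c_[p[:,0],-p[:,1]]/-p[:,2:];u=u*(1+m['k1']*(u**2).sum(1,keepdims=True))
    f=192/np.tan(np.radians(m['fov_y']/2));return u*f+[m['cx'],m['cy']]
def box(x0,x1,y0,y1,z0,z1):
    return np.array([[x,y,z] for x in(x0,x1) for y in(y0,y1) for z in(z0,z1)],float)
def parts(name):
    if name=='batten': return [box(-75,75,0,35,0,50)]
    W,H=DIM[name];w=W/2
    return [np.r_[box(-w,w,-50,34,0,H),box(-w+9,w-9,50,50,9,H-9)],box(-w-6,w+6,-50,-48,0,H)]
def place(P,q):
    x,y,h=q[:3];z=q[3] if len(q)>3 else 0
    c,s=np.cos(h),np.sin(h);return P@np.array([[s,-c,0],[c,s,0],[0,0,1]])+[x,y,z]
def sil(n,name,q):
    im=np.zeros((384*S,512*S),np.uint8)
    for P in parts(name):
        cv2.fillConvexPoly(im,cv2.convexHull(np.round((proj(n,place(P,q))+.5)*S).astype(np.int32)),1)
    return cv2.resize(im.astype(np.float32),(512,384),interpolation=cv2.INTER_AREA)
def cmask(img,name):
    hsv=cv2.cvtColor(cv2.GaussianBlur(img,(3,3),0),cv2.COLOR_RGB2HSV);h,s,v=cv2.split(hsv)
    if name=='batten': return ((h>12)&(h<24)&(s>60)&(s<190)&(v>90)).astype(np.float32)
    return ((s<75)&(v>30)).astype(np.float32)
def fit(name,q0,imgs,views=("scene","top"),pad=9):
    M={}
    for n in views:
        roi=cv2.dilate((sil(n,name,q0)>0).astype(np.uint8),np.ones((2*pad+1,)*2))
        M[n]=(cmask(imgs[n],name),roi)
    def cost(d):
        q=np.array(q0,float)+np.array(d)*([10,10,.1,10][:len(q0)])
        return sum((np.abs(sil(n,name,q)-m)*r).sum()/m[r>0].sum() for n,(m,r) in M.items())
    d=np.zeros(len(q0))
    for k in range(3):
        r=minimize(cost,d,method='Nelder-Mead',options=dict(initial_simplex=np.r_[[d],d+np.eye(len(d))*(1,.5,.3)[k]],xatol=.01,fatol=1e-5));d=r.x
    return np.array(q0)+d*np.array([10,10,.1,10][:len(q0)]),r.fun
def ray(n,u,v,z):
    f=lambda p:((proj(n,[[p[0]*1e3,p[1]*1e3,z]])[0]-[u,v])**2).sum()
    return minimize(f,[.5,.1],method='Nelder-Mead',options=dict(xatol=1e-5,fatol=1e-4)).x*1e3
E
python3 - <<'E'
from h import *
imgs={n:cv2.imread(f"pics/{n}0.png")[:,:,::-1].copy() for n in CM}
out={}
ov={n:imgs[n].copy() for n in CM}
for name,(u,v),z in(("large_tub",(303,202),37),("medium_tub",(231,218),30),("small_tub",(253,148),23),("batten",(327,213),50)):
    p=ray("top",u,v,z)
    best=min((fit(name,[*p,h],imgs) for h in(-1.3,-1.75,-2.1)),key=lambda r:r[1])
    print(name,p.round(),best[0].round(3),round(best[1],3))
    if name!='batten':
        for n in CM: print(n,[a.round(3) if not np.isscalar(a) else round(a,3) for a in fit(name,best[0],imgs,(n,))])
        print('z',fit(name,[*best[0],0.],imgs)[0].round(3))
    for n in CM:
        c,_=cv2.findContours((sil(n,name,best[0])>.5).astype(np.uint8),0,1);cv2.drawContours(ov[n],c,-1,(0,255,0),1)
i=np.vstack([cv2.resize(ov["scene"][150:280,130:330],None,fx=2.3,fy=2.3),cv2.resize(ov["top"][110:240,190:390],None,fx=2.3,fy=2.3)])
cv2.imwrite("pics/ov0.png",i[:,:,::-1])
for t,e,z in(("jar",(384,170),0),("tin",(397,245),0),("screw",(140,178),0),("purp",(320,137),30),("blue",(285,256),30)):print(t,ray("top",*e,z).round())
E
```

```text
large_tub [ 552. -173.] [ 548.369 -172.998   -1.775] 0.11
scene [array([ 546.093, -174.195,   -1.79 ]), np.float64(0.068)]
top [array([ 548.369, -172.998,   -1.775]), np.float64(0.049)]
z [ 548.55  -172.639   -1.776    2.282]
medium_tub [474.  19.] [473.784  17.086  -1.702] 0.106
scene [array([471.092,  15.253,  -1.74 ]), np.float64(0.06)]
top [array([474.247,  16.951,  -1.702]), np.float64(0.031)]
z [473.834  16.556  -1.706   3.188]
small_tub [692.  -6.] [697.762  -5.391  -1.844] 0.101
scene [array([695.138,  -5.573,  -1.862]), np.float64(0.05)]
top [array([698.616,  -5.188,  -1.848]), np.float64(0.035)]
z [697.74   -5.757  -1.843   2.225]
batten [ 530. -242.] [ 537.493 -228.546   -1.765] 0.609
jar [ 700. -408.]
tin [ 481. -467.]
screw [551. 313.]
purp [ 758. -197.]
blue [ 395. -146.]
```

View pics/ov0.png

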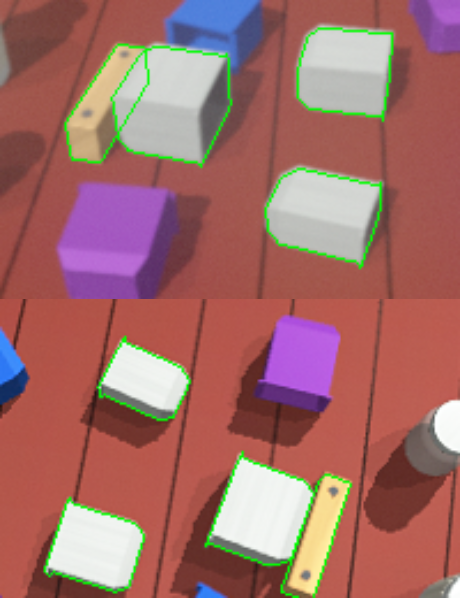

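The green outlines fit all four objects. In the large tub's frame the medium tub sits at about (+111, -171) and the small at (-112, -194). My plan is to push with two spread fingertips, first sideways onto the large tub's line and then from behind.

```bash
cat > g.py <<'E'
import numpy as np,sys
from scipy.spatial.transform import Rotation as R
from workcell import ctrl
L=np.array([548.4,-173.0]);H=-1.775
D=np.array([np.cos(H),np.sin(H)]);X=np.array([np.sin(H),-np.cos(H)])
def goal(xl,yl,z): return np.r_[L+xl*X+yl*D,z]
def ori(yaw,lean):  # yaw: heading of tool y; lean deg about tool y
    z=np.array([0,0,-1.]);y=np.array([np.cos(yaw),np.sin(yaw),0])
    return R.from_matrix(np.c_[np.cross(y,z),y,z])*R.from_rotvec([0,np.radians(lean),0])
def plan(xl,yl,z,yaw,lean):
    o=ctrl.get_obs();p=np.array(o['ee_pos']);r=R.from_rotvec(o['orientation']);g=ori(yaw,lean);t=goal(xl,yl,z)
    d=p[:2]-L;print('t',round(o['t'],2),'now',p.round(1),'large frame',round(d@X,1),round(d@D,1),'goal',t.round(1),'F',np.round(o['ft_force'],1),'w',round(o['width'],1))
    print('turn units',np.round(np.degrees((r.inv()*g).as_rotvec())/6,2),'then shift units',np.round(g.inv().apply(t-p)/40,2),'| shift in present axes',np.round(r.inv().apply(t-p)/40,2))
if __name__=='__main__': plan(*map(float,sys.argv[1:]))
E
python3 g.py 187 -176 150 1.367 -6;python3 g.py 187 -176 10 1.367 -6
python3 -c "
from h import *
for e in((180,142),(175,254)):print(ray('top',*e,30).round())"
```

```text
t 0.8 now [279.6 559.  222.7] large frame 411.7 -662.3 goal [401.   37.3 150. ] F [ 0.2 -0.5 -0.5] w 87.9
turn units [-0.13 -0.99 -2.48] then shift units [ -5.39 -12.16   2.39] | shift in present axes [ -8.55 -10.31   1.82]
t 0.8 now [279.6 559.  222.7] large frame 411.7 -662.3 goal [401.   37.3  10. ] F [ 0.2 -0.5 -0.5] w 87.9
turn units [-0.13 -0.99 -2.48] then shift units [ -5.03 -12.16   5.88] | shift in present axes [ -8.55 -10.31   5.32]
[672. 210.]
[349. 154.]
```

```bash
python3 -m jog '[[0,0,0,-0.04,-0.33,-0.83,0.46],[0,0,0,-0.04,-0.33,-0.83,0.46],[0,0,0,-0.05,-0.33,-0.82,0.46],[-0.4,-0.95,0.18,0,0,0,0.46],[-0.4,-0.95,0.18,0,0,0,0.46],[-0.4,-0.95,0.18,0,0,0,0.46],[-0.4,-0.95,0.18,0,0,0,0.46],[-0.4,-0.95,0.18,0,0,0,0.46],[-0.4,-0.95,0.18,0,0,0,0.46],[-0.4,-0.95,0.18,0,0,0,0.46],[-0.4,-0.95,0.18,0,0,0,0.46],[-0.4,-0.95,0.18,0,0,0,0.46],[-0.4,-0.95,0.18,0,0,0,0.46],[-0.4,-0.95,0.18,0,0,0,0.46],[-0.4,-0.95,0.18,0,0,0,0.46],[0,0,0,0,0,0,0.46],[0,0,0,0,0,0,0.46]]'; python3 g.py 187 -176 10 1.367 -6
```

```text
t: 2.5
ee_pos: [383.3, 71.2, 156.8]
orientation: [0.314, 3.021, -0.016]
ft_force: [-0.3, 0.6, -0.7]
width: 40.6
grasp_force: 0.0
t 2.5 now [383.3  71.2 156.8] large frame 211.2 -205.6 goal [401.   37.3  10. ] F [-0.3  0.6 -0.7] w 40.6
turn units [ 0.   -0.   -0.03] then shift units [-0.22 -0.74  3.71] | shift in present axes [-0.22 -0.74  3.71]
```

Not everything was reached. I'll correct that, then descend.

```bash
python3 -m jog '[[-0.11,-0.37,0.3,0,0,0,0.46],[-0.11,-0.37,0.6,0,0,0,0.46],[0,0,0.8,0,0,0,0.46],[0,0,0.8,0,0,0,0.46],[0,0,0.6,0,0,0,0.46],[0,0,0.4,0,0,0,0.46],[0,0,0.21,0,0,0,0.46],[0,0,0,0,0,0,0.46],[0,0,0,0,0,0,0.46]]'; python3 g.py 51 -176 10 1.367 -6
```

```text
t: 3.4
ee_pos: [401.0, 38.8, 10.4]
orientation: [0.307, 3.022, -0.016]
ft_force: [0.7, -0.9, 0.2]
width: 40.2
grasp_force: 0.0
t 3.4 now [401.   38.8  10.4] large frame 187.3 -177.5 goal [534.2   9.7  10. ] F [ 0.7 -0.9  0.2] w 40.2
turn units [ 0.   -0.    0.01] then shift units [-3.39 -0.04  0.37] | shift in present axes [-3.39 -0.04  0.37]
```

```bash
python3 -m jog '[[-0.2,0,0.022,0,0,0,0.46],[-0.2,0,0.022,0,0,0,0.46],[-0.12,0,0.013,0,0,0,0.46],[-0.12,0,0.013,0,0,0,0.46],[-0.18,0,0.02,0,0,0,0.46],[-0.2,0,0.022,0,0,0,0.46],[-0.2,0,0.022,0,0,0,0.46],[-0.2,0,0.022,0,0,0,0.46],[-0.2,0,0.022,0,0,0,0.46],[-0.2,0,0.022,0,0,0,0.46],[-0.2,0,0.022,0,0,0,0.46],[-0.2,0,0.022,0,0,0,0.46],[-0.2,0,0.022,0,0,0,0.46],[-0.2,0,0.022,0,0,0,0.46],[-0.2,0,0.022,0,0,0,0.46],[-0.2,0,0.022,0,0,0,0.46],[-0.15,0,0.015,0,0,0,0.46],[-0.1,0,0.01,0,0,0,0.46],[-0.06,0,0.006,0,0,0,0.46],[0,0,0,0,0,0,0.46]]'; cat > look.py <<'E'
import sys
from h import *
from g import L,D,X,H
k=sys.argv[1];name=sys.argv[2];g=[float(a) for a in sys.argv[3:]]
q0=[*(L+g[0]*X+g[1]*D),H]+g[2:]
imgs={n:optics.get_image(n) for n in CM}
for n in CM: cv2.imwrite(f"pics/{n}{k}.png",imgs[n][:,:,::-1])
for v in(("scene","top"),("top",),("scene",)):
    q,c=fit(name,q0,imgs,v,14);d=q[:2]-L
    print(name,v,'large frame x,y',(d@X).round(1),(d@D).round(1),'dyaw',round(q[2]-H,3),'cost',round(c,3))
E
python3 look.py 1 medium_tub 0 -171; python3 g.py 51 -176 10 1.367 -6
```

```text
t: 5.4
ee_pos: [532.6, 10.9, 9.4]
orientation: [0.309, 3.021, -0.016]
ft_force: [0.3, 0.1, 0.3]
width: 40.3
grasp_force: 0.2
medium_tub ('scene', 'top') large frame x,y 0.2 -168.3 dyaw -0.014 cost 1.045
medium_tub ('top',) large frame x,y 35.2 -192.8 dyaw -0.007 cost 0.628
medium_tub ('scene',) large frame x,y -1.6 -168.0 dyaw -0.032 cost 0.41
t 5.5 now [532.6  11.    9.5] large frame 52.8 -176.9 goal [534.2   9.7  10. ] F [-0.   0.1 -0.4] w 40.4
turn units [0.   0.01 0.  ] then shift units [-0.05 -0.02 -0.01] | shift in present axes [-0.05 -0.02 -0.01]
```

```bash
python3 -m jog '[[0.5,0,0,0,0,0,0.46],[0.5,0,-0.5,0,0,0,0.46],[0,0,-1,0,0,0,0.46],[0,0,-1,0,0,0,0.46],[0,0,-1,0,0,0,0.46],[0,0,0,0,0,0,0.46]]';python3 g.py 0 -262 120 -0.204 -15
```

```text
t: 6.1
ee_pos: [481.9, 22.2, 149.4]
orientation: [0.308, 3.012, -0.014]
ft_force: [0.6, -1.3, 0.2]
width: 40.0
grasp_force: 0.0
t 6.1 now [481.9  22.2 149.4] large frame 104.7 -177.7 goal [601.5  83.6 120. ] F [ 0.6 -1.3  0.2] w 40.0
turn units [ 2.82 -1.13 14.75] then shift units [2.23 2.62 0.16] | shift in present axes [-2.52  2.1   1.03]
```

```bash
python3 -m jog '[[-0.63,0.52,0,0,0,0,0.8],[-0.63,0.52,0,0,0,0,0.8],[-0.63,0.53,0,0,0,0,0.8],[-0.63,0.53,0,0,0,0,0.8],[0,0,0,0.188,-0.075,0.983,0.8],[0,0,0,0.188,-0.075,0.983,0.8],[0,0,0,0.188,-0.075,0.983,0.8],[0,0,0,0.188,-0.075,0.983,0.8],[0,0,0,0.188,-0.075,0.983,0.8],[0,0,0,0.188,-0.075,0.983,0.8],[0,0,0,0.188,-0.075,0.983,0.8],[0,0,0,0.188,-0.075,0.983,0.8],[0,0,0,0.188,-0.075,0.983,0.8],[0,0,0,0.188,-0.075,0.983,0.8],[0,0,0,0.188,-0.075,0.983,0.8],[0,0,0,0.188,-0.075,0.983,0.8],[0,0,0,0.188,-0.075,0.983,0.8],[0,0,0,0.188,-0.075,0.983,0.8],[0,0,0,0.188,-0.075,0.983,0.8],[0,0,0,0,0,0,0.8]]';python3 g.py 0 -262 10 -0.204 -15;python3 look.py 2 medium_tub 0 -171; python3 -c "
import cv2
a=cv2.imread('pics/top2.png')[80:300,110:430];cv2.imwrite('pics/t2z.png',cv2.resize(a,None,fx=2,fy=2))"
```

```text
t: 8.1
ee_pos: [594.2, 84.1, 153.8]
orientation: [2.299, 1.874, -0.315]
ft_force: [1.0, 0.1, -1.2]
width: 70.4
grasp_force: 0.0
t 8.1 now [594.2  84.1 153.8] large frame 7.2 -261.0 goal [601.5  83.6  10. ] F [ 1.   0.1 -1.2] w 70.4
turn units [-0.09  0.02  0.02] then shift units [0.95 0.18 3.47] | shift in present axes [0.96 0.22 3.46]
medium_tub ('scene', 'top') large frame x,y -0.9 -168.0 dyaw -0.011 cost 0.618
medium_tub ('top',) large frame x,y -0.7 -168.1 dyaw -0.002 cost 0.266
medium_tub ('scene',) large frame x,y -2.4 -168.2 dyaw 0.013 cost 0.353
```

View pics/t2z.png

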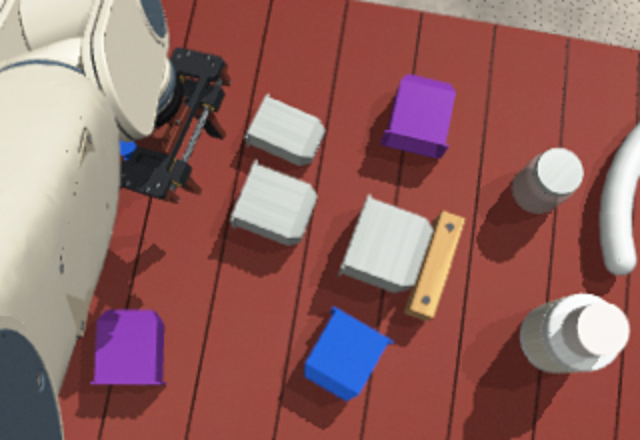

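```bash
python3 -m jog '[[0.48,0.11,0.6,-0.09,0.02,0.02,0.8],[0.47,0.09,0.7,0,0,0,0.8],[0,0,0.7,0,0,0,0.8],[0,0,0.7,0,0,0,0.8],[0,0,0.5,0,0,0,0.8],[0,0,0.2,0,0,0,0.8],[0,0,0,0,0,0,0.8],[0,0,0,0,0,0,0.8]]'; python3 g.py 0 -245 9 -0.204 -15;python3 g.py 0 -64 9 -0.204 -15
```

```text
t: 9.0
ee_pos: [602.4, 84.0, 14.4]
orientation: [2.295, 1.871, -0.301]
ft_force: [0.3, -0.6, 0.1]
width: 70.1
grasp_force: 0.0
t 9.0 now [602.4  84.   14.4] large frame -0.8 -262.6 goal [598.1  66.9   9. ] F [ 0.3 -0.6  0.1] w 70.1
turn units [ 0.01 -0.01  0.01] then shift units [-0.39 -0.02  0.24] | shift in present axes [-0.39 -0.02  0.24]
t 9.0 now [602.4  84.   14.4] large frame -0.8 -262.6 goal [ 561.4 -110.3    9. ] F [ 0.3 -0.6  0.1] w 70.1
turn units [ 0.01 -0.01  0.01] then shift units [-4.76 -0.02  1.42] | shift in present axes [-4.76 -0.03  1.41]
```

```bash
python3 -m jog '[[-0.13,-0.01,0.08,0,0,0,0.8],[-0.13,-0.01,0.08,0,0,0,0.8],[-0.13,0,0.08,0,0,0,0.8],[-0.193,0,0.052,0,0,0,0.8],[-0.1,0,0.027,0,0,0,0.8],[-0.1,0,0.027,0,0,0,0.8],[-0.15,0,0.04,0,0,0,0.8],[-0.193,0,0.052,0,0,0,0.8],[-0.193,0,0.052,0,0,0,0.8],[-0.193,0,0.052,0,0,0,0.8],[-0.193,0,0.052,0,0,0,0.8],[-0.193,0,0.052,0,0,0,0.8],[-0.193,0,0.052,0,0,0,0.8],[-0.15,0,0.04,0,0,0,0.8],[-0.1,0,0.027,0,0,0,0.8],[0,0,0,0,0,0,0.8]]'; python3 look.py 3 medium_tub 0 -108;python3 look.py 3 large_tub 0 0;python3 g.py 0 -64 9 -0.204 -15
```

```text
t: 10.6
ee_pos: [580.8, -13.2, 8.3]
orientation: [2.296, 1.87, -0.304]
ft_force: [0.1, -0.4, -0.2]
width: 70.1
grasp_force: 0.0
medium_tub ('scene', 'top') large frame x,y -0.0 -84.9 dyaw -0.007 cost 1.084
medium_tub ('top',) large frame x,y -0.4 -101.3 dyaw 0.006 cost 0.54
medium_tub ('scene',) large frame x,y 2.0 -76.7 dyaw -0.07 cost 0.52
large_tub ('scene', 'top') large frame x,y -0.2 -0.0 dyaw -0.001 cost 0.6
large_tub ('top',) large frame x,y -0.4 -0.4 dyaw 0.018 cost 0.307
large_tub ('scene',) large frame x,y 2.1 1.0 dyaw -0.109 cost 0.29
t 10.8 now [580.8 -12.5   8.2] large frame 0.8 -163.8 goal [ 561.4 -110.3    9. ] F [-0.2  0.   0.6] w 70.2
turn units [-0.01  0.    0.01] then shift units [-2.41  0.02  0.63] | shift in present axes [-2.41  0.02  0.63]
```

```bash
python3 -m jog '[[-0.12,0,0.032,0,0,0,0.8],[-0.12,0,0.032,0,0,0,0.8],[-0.12,0,0.032,0,0,0,0.8],[-0.12,0,0.032,0,0,0,0.8],[-0.12,0,0.032,0,0,0,0.8],[-0.12,0,0.032,0,0,0,0.8],[-0.12,0,0.032,0,0,0,0.8],[-0.12,0,0.032,0,0,0,0.8]]'; python3 -c "
from h import *
a=optics.get_image('top');b=optics.get_image('scene')
z=lambda i,c:cv2.resize(i[c[1]:c[3],c[0]:c[2]],None,fx=4,fy=4)
cv2.imwrite('pics/c4.png',np.vstack([z(a,(210,130,360,200+40)),z(b,(160,150,310,240))])[:,:,::-1][:600*2])"; python3 -c "
import cv2
a=cv2.imread('pics/c4.png');cv2.imwrite('pics/c4s.png',cv2.resize(a,None,fx=.74,fy=.74))";python3 g.py 0 -64 9 -0.204 -15
```

```text
t: 11.6
ee_pos: [572.9, -51.9, 8.4]
orientation: [2.296, 1.87, -0.303]
ft_force: [-0.1, 2.3, -0.6]
width: 70.5
grasp_force: 1.1
t 11.7 now [572.7 -52.3   8.4] large frame 0.7 -123.2 goal [ 561.4 -110.3    9. ] F [ 0.1  0.4 -0.6] w 70.6
turn units [-0.01  0.01  0.  ] then shift units [-1.43  0.02  0.37] | shift in present axes [-1.43  0.02  0.37]
```

View pics/c4s.png

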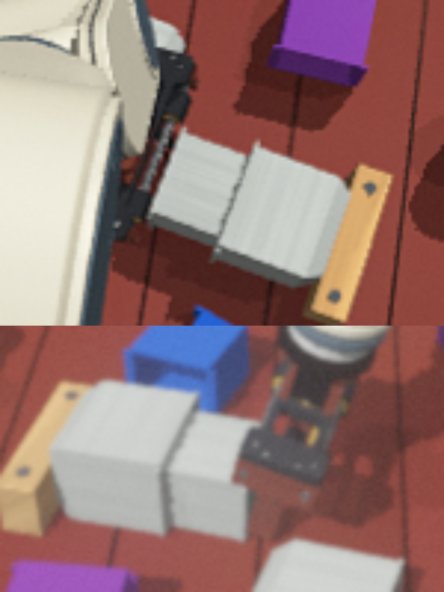

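Both views show the medium's nose in the large tub's mouth, straight and centred. I'll carry on.

```bash
python3 -m jog '[[-0.12,0,0.032,0,0,0,0.8],[-0.12,0,0.032,0,0,0,0.8],[-0.12,0,0.032,0,0,0,0.8],[-0.12,0,0.032,0,0,0,0.8],[-0.12,0,0.032,0,0,0,0.8],[-0.12,0,0.032,0,0,0,0.8],[-0.12,0,0.032,0,0,0,0.8],[-0.12,0,0.032,0,0,0,0.8],[-0.12,0,0.032,0,0,0,0.8],[-0.08,0,0.02,0,0,0,0.8],[-0.05,0,0.012,0,0,0,0.8]]';python3 g.py 0 -64 9 -0.204 -15; python3 -m jog '[[-0.05,0,0.013,0,0,0,0.8],[-0.05,0,0.013,0,0,0,0.8]]';python3 -m jog '[[-0.05,0,0.013,0,0,0,0.8]]';python3 g.py 0 -64 9 -0.204 -15
```

```text
t: 12.8
ee_pos: [562.4, -100.9, 8.3]
orientation: [2.296, 1.87, -0.304]
ft_force: [0.5, 1.3, -0.6]
width: 70.4
grasp_force: 0.8
t 12.8 now [ 562.4 -100.9    8.3] large frame 0.9 -73.4 goal [ 561.4 -110.3    9. ] F [ 0.5  1.3 -0.6] w 70.4
turn units [-0.01  0.    0.  ] then shift units [-0.23  0.02  0.04] | shift in present axes [-0.23  0.02  0.04]
t: 13.0
ee_pos: [561.9, -104.6, 8.4]
orientation: [2.296, 1.871, -0.303]
ft_force: [0.5, 2.5, -0.6]
width: 70.2
grasp_force: 0.8
t: 13.1
ee_pos: [561.6, -106.5, 8.5]
orientation: [2.296, 1.871, -0.303]
ft_force: [0.4, 1.2, -0.7]
width: 70.3
grasp_force: 0.8
t 13.1 now [ 561.6 -106.5    8.5] large frame 0.6 -67.8 goal [ 561.4 -110.3    9. ] F [ 0.4  1.2 -0.7] w 70.3
turn units [-0.    0.    0.01] then shift units [-0.09  0.01  0.01] | shift in present axes [-0.09  0.01  0.01]
```

Now I'll step forward in 1 mm moves until the force rises.

```bash
s='s/^.*$/&/'; f(){ grep -E 'ee_pos|ft_force'; }
python3 -m jog '[[-0.04,0,0.01,0,0,0,0.8],[-0.03,0,0.008,0,0,0,0.8]]'|f
python3 -m jog '[[-0.03,0,0.008,0,0,0,0.8],[0,0,0,0,0,0,0.8]]'|f
python3 -m jog '[[-0.03,0,0.008,0,0,0,0.8],[0,0,0,0,0,0,0.8]]'|f
python3 -m jog '[[-0.03,0,0.008,0,0,0,0.8],[0,0,0,0,0,0,0.8]]'|f
```

```text
ee_pos: [561.1, -109.4, 8.7]
ft_force: [0.8, 1.5, -0.3]
ee_pos: [560.9, -110.7, 8.7]
ft_force: [-0.1, 0.8, -0.2]
ee_pos: [560.6, -111.8, 8.7]
ft_force: [0.3, 1.1, -1.5]
ee_pos: [560.4, -113.0, 8.6]
ft_force: [1.2, 1.4, -1.2]
```

```bash
f(){ grep -E 'ee_pos|ft_force'; }
python3 -m jog '[[-0.03,0,0.008,0,0,0,0.8],[0,0,0,0,0,0,0.8]]'|f
python3 -m jog '[[-0.03,0,0.008,0,0,0,0.8],[0,0,0,0,0,0,0.8]]'|f
python3 -m jog '[[-0.03,0,0.008,0,0,0,0.8],[0,0,0,0,0,0,0.8]]'|f;python3 g.py 0 -64 9 -0.204 -15
python3 -c "
from h import *
a=optics.get_image('top');b=optics.get_image('scene')
z=lambda i,c:cv2.resize(i[c[1]:c[3],c[0]:c[2]],None,fx=5,fy=5)
cv2.imwrite('pics/c5.png',np.hstack([z(a,(270,160,350,250)),z(b,(160,150,240,240))])[:,:,::-1])"
```

```text
ee_pos: [560.2, -113.4, 8.4]
ft_force: [1.3, 6.5, -2.5]
ee_pos: [560.1, -113.7, 8.3]
ft_force: [0.7, 12.2, -1.7]
ee_pos: [560.2, -113.9, 8.3]
ft_force: [1.4, 18.9, -0.2]
t 14.5 now [ 560.2 -113.9    8.3] large frame 0.5 -60.2 goal [ 561.4 -110.3    9. ] F [ 1.4 18.9 -0.2] w 70.2
turn units [ 0.01 -0.04 -0.  ] then shift units [ 0.09  0.01 -0.04] | shift in present axes [ 0.09  0.01 -0.04]
```

View pics/c5.png

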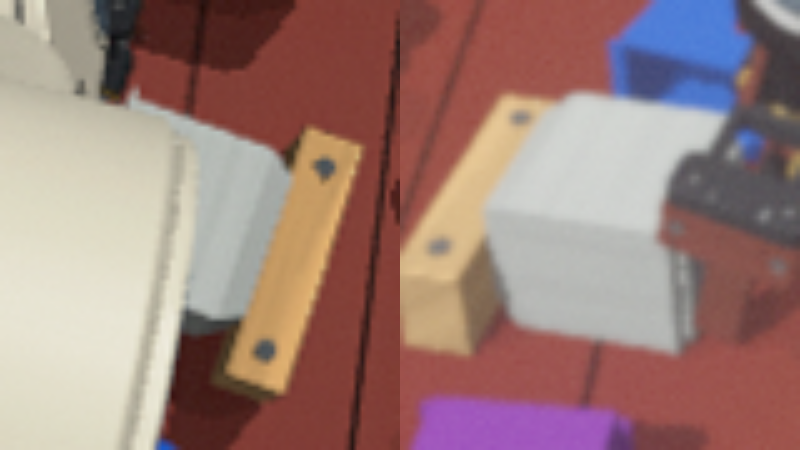

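Firm stop at 19 N, and the rim stands only a few mm proud, so the medium is home. I'll back off and go round to the far side of the small tub.

```bash
python3 -m jog '[[0.1,0,-0.03,0,0,0,0.8],[0.4,0,-0.1,0,0,0,0.8],[0.5,0,-0.6,0,0,0,0.46],[0.3,0,-0.9,0,0,0,0.46],[0.3,0,-1,0,0,0,0.46],[0.2,0,-1,0,0,0,0.46],[0,0,0,0,0,0,0.46]]'; python3 g.py -181 -199 130 1.367 6;python3 g.py -181 -199 130 -0.204 -15
```

```text
t: 15.3
ee_pos: [585.2, -9.0, 135.3]
orientation: [2.291, 1.869, -0.29]
ft_force: [0.5, -0.0, 0.3]
width: 40.9
grasp_force: 0.0
t 15.3 now [585.2  -9.  135.3] large frame -2.8 -168.1 goal [766.  -14.8 130. ] F [ 0.5 -0.   0.3] w 40.9
turn units [ -1.09   2.79 -15.  ] then shift units [-4.44  0.77 -0.33] | shift in present axes [ 0.78  4.46 -0.03]
t 15.3 now [585.2  -9.  135.3] large frame -2.8 -168.1 goal [766.  -14.8 130. ] F [ 0.5 -0.   0.3] w 40.9
turn units [ 0.09 -0.03  0.01] then shift units [ 0.78  4.45 -0.07] | shift in present axes [ 0.78  4.46 -0.03]
```

```bash
python3 -m jog '[[0.16,0.89,0,0,0,0,0.46],[0.16,0.89,0,0,0,0,0.46],[0.16,0.89,0,0,0,0,0.46],[0.16,0.89,0,0,0,0,0.46],[0.16,0.89,0,0,0,0,0.46]]' >/dev/null; python3 -m jog '[[0,0,0,-0.073,0.186,-1,0.46],[0,0,0,-0.073,0.186,-1,0.46],[0,0,0,-0.073,0.186,-1,0.46],[0,0,0,-0.073,0.186,-1,0.46],[0,0,0,-0.073,0.186,-1,0.46],[0,0,0,-0.073,0.186,-1,0.46],[0,0,0,-0.073,0.186,-1,0.46],[0,0,0,-0.073,0.186,-1,0.46],[0,0,0,-0.073,0.186,-1,0.46],[0,0,0,-0.073,0.186,-1,0.46],[0,0,0,-0.073,0.186,-1,0.46],[0,0,0,-0.073,0.186,-1,0.46],[0,0,0,-0.073,0.186,-1,0.46],[0,0,0,-0.073,0.186,-1,0.46],[0,0,0,-0.073,0.186,-1,0.46],[0,0,0,0,0,0,0.46]]'; python3 g.py -181 -199 10 1.367 6
```

```text
t: 17.4
ee_pos: [761.5, -17.8, 120.5]
orientation: [-0.313, -3.011, -0.013]
ft_force: [-0.9, 0.7, -0.9]
width: 40.6
grasp_force: 0.0
t 17.4 now [761.5 -17.8 120.5] large frame -177.2 -195.2 goal [766.  -14.8  10. ] F [-0.9  0.7 -0.9] w 40.6
turn units [-0.03 -0.1  -0.03] then shift units [-0.38  0.1   2.74] | shift in present axes [-0.41  0.11  2.73]
```

```bash
python3 look.py 6 small_tub -112 -194; python3 look.py 6 large_tub 0 3.5;python3 -c "
from h import *
a=cv2.imread('pics/top6.png');b=cv2.imread('pics/scene6.png')
z=lambda i,c:cv2.resize(i[c[1]:c[3],c[0]:c[2]],None,fx=4,fy=4)
cv2.imwrite('pics/c6.png',np.hstack([z(a,(260,150,350,260)),z(b,(160,150,260,260))]))"
```

```text
small_tub ('scene', 'top') large frame x,y -110.5 -193.8 dyaw -0.088 cost 0.91
small_tub ('top',) large frame x,y -107.1 -205.0 dyaw 0.034 cost 0.766
small_tub ('scene',) large frame x,y -110.0 -194.0 dyaw -0.079 cost 0.144
large_tub ('scene', 'top') large frame x,y 0.2 4.1 dyaw -0.02 cost 0.69
large_tub ('top',) large frame x,y -0.3 4.2 dyaw 0.015 cost 0.44
large_tub ('scene',) large frame x,y 2.6 4.7 dyaw -0.08 cost 0.242
```

View pics/c6.png

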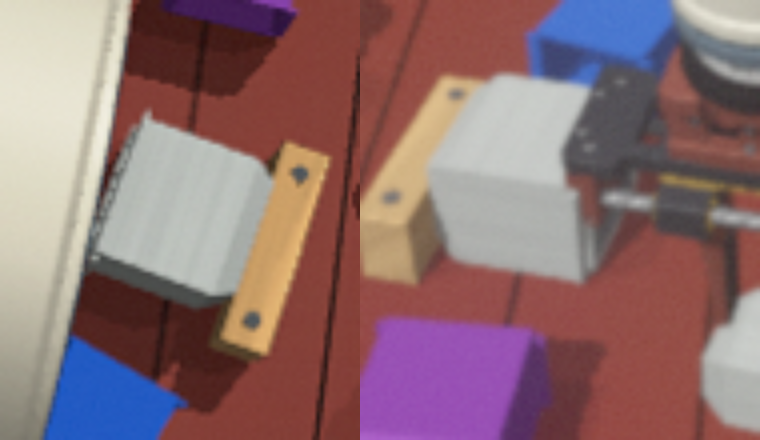

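The medium's rim shows just outside the large tub's mouth, so it is home. Next I'll descend beside the small tub and push it across.

```bash
python3 -m jog '[[-0.2,0.05,0.5,-0.03,-0.1,-0.03,0.46],[-0.18,0.05,0.6,0,0,0,0.46],[0,0,0.7,0,0,0,0.46],[0,0,0.5,0,0,0,0.46],[0,0,0.3,0,0,0,0.46],[0,0,0.14,0,0,0,0.46],[0,0,0,0,0,0,0.46],[0,0,0,0,0,0,0.46]]'; python3 g.py -42 -199 10 1.367 6
```

```text
t: 18.4
ee_pos: [767.2, -14.3, 12.5]
orientation: [-0.31, -3.025, -0.017]
ft_force: [0.6, 0.5, 0.3]
width: 40.6
grasp_force: 0.0
t 18.4 now [767.2 -14.3  12.5] large frame -182.0 -199.8 goal [629.9  13.3  10. ] F [0.6 0.5 0.3] w 40.6
turn units [ 0.01  0.04 -0.  ] then shift units [ 3.48 -0.02  0.43] | shift in present axes [ 3.48 -0.02  0.42]
```

```bash
python3 -m jog '[[0.2,0,0.024,0,0,0,0.46],[0.2,0,0.024,0,0,0,0.46],[0.12,0,0.014,0,0,0,0.46],[0.12,0,0.014,0,0,0,0.46],[0.18,0,0.021,0,0,0,0.46],[0.2,0,0.022,0,0,0,0.46],[0.2,0,0.022,0,0,0,0.46],[0.2,0,0.022,0,0,0,0.46],[0.2,0,0.022,0,0,0,0.46],[0.2,0,0.022,0,0,0,0.46],[0.2,0,0.022,0,0,0,0.46],[0.2,0,0.022,0,0,0,0.46],[0.2,0,0.022,0,0,0,0.46],[0.2,0,0.022,0,0,0,0.46],[0.2,0,0.022,0,0,0,0.46],[0.2,0,0.022,0,0,0,0.46],[0.2,0,0.022,0,0,0,0.46],[0.12,0,0.014,0,0,0,0.46],[0.08,0,0.008,0,0,0,0.46],[0.04,0,0.004,0,0,0,0.46]]'; python3 -m jog '[[-0.5,0,0,0,0,0,0.46],[-0.5,0,-0.5,0,0,0,0.46],[0,0,-1,0,0,0,0.46],[0,0,-1,0,0,0,0.46],[0,0,-1,0,0,0,0.46],[0,0,0,0,0,0,0.46]]';python3 g.py 0 -282 120 -0.204 -15
```

```text
t: 20.4
ee_pos: [629.4, 14.1, 10.0]
orientation: [-0.309, -3.023, -0.017]
ft_force: [3.6, -1.1, 2.0]
width: 40.3
grasp_force: 1.8
t: 21.0
ee_pos: [685.2, 2.9, 150.2]
orientation: [-0.31, -3.029, -0.018]
ft_force: [1.1, -0.3, -0.5]
width: 40.4
grasp_force: 0.0
t 21.0 now [685.2   2.9 150.2] large frame -98.3 -200.0 goal [605.6 103.1 120. ] F [ 1.1 -0.3 -0.5] w 40.4
turn units [ 1.25 -2.7  15.01] then shift units [ 2.18 -2.46  0.2 ] | shift in present axes [2.37 2.05 0.99]
```

```bash
python3 -m jog '[[0.6,0.52,0.06,0,0,0,0.6],[0.6,0.52,0.06,0,0,0,0.6],[0.59,0.51,0.06,0,0,0,0.6],[0.59,0.51,0.06,0,0,0,0.6],[0,0,0,0.083,-0.18,1,0.6],[0,0,0,0.083,-0.18,1,0.6],[0,0,0,0.083,-0.18,1,0.6],[0,0,0,0.083,-0.18,1,0.6],[0,0,0,0.083,-0.18,1,0.6],[0,0,0,0.083,-0.18,1,0.6],[0,0,0,0.083,-0.18,1,0.6],[0,0,0,0.083,-0.18,1,0.6],[0,0,0,0.083,-0.18,1,0.6],[0,0,0,0.083,-0.18,1,0.6],[0,0,0,0.083,-0.18,1,0.6],[0,0,0,0.083,-0.18,1,0.6],[0,0,0,0.083,-0.18,1,0.6],[0,0,0,0.083,-0.18,1,0.6],[0,0,0,0.083,-0.18,1,0.6],[0,0,0,0,0,0,0.6]]';python3 look.py 7 small_tub 0 -194;python3 look.py 7 large_tub 0 4;python3 g.py 0 -280 12 -0.204 -15
python3 -c "
import cv2
a=cv2.imread('pics/top7.png')[100:280,160:400];cv2.imwrite('pics/t7z.png',cv2.resize(a,None,fx=3,fy=3))"
```

```text
t: 23.0
ee_pos: [604.1, 103.0, 143.6]
orientation: [2.297, 1.875, -0.315]
ft_force: [-0.1, 0.3, 0.5]
width: 52.7
grasp_force: 0.0
small_tub ('scene', 'top') large frame x,y 1.6 -192.6 dyaw -0.007 cost 0.103
small_tub ('top',) large frame x,y 1.1 -192.7 dyaw -0.001 cost 0.033
small_tub ('scene',) large frame x,y 4.6 -191.8 dyaw 0.006 cost 0.047
large_tub ('scene', 'top') large frame x,y -0.5 4.4 dyaw 0.005 cost 0.171
large_tub ('top',) large frame x,y -0.2 4.2 dyaw 0.015 cost 0.073
large_tub ('scene',) large frame x,y 2.5 7.2 dyaw -0.046 cost 0.086
t 23.2 now [605.1 102.8 144.9] large frame 0.4 -281.5 goal [605.2 101.2  12. ] F [-0.1  0.1 -0.3] w 52.6
turn units [-0.06  0.01  0.05] then shift units [0.82 0.01 3.22] | shift in present axes [0.83 0.04 3.22]
```

View pics/t7z.png

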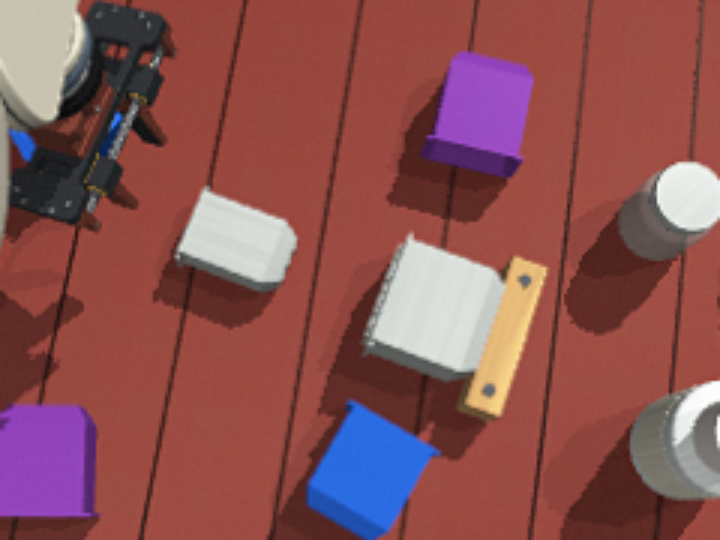

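Small tub is square on the line (x≈+1, y≈-193). Down behind it.

```bash
python3 -m jog '[[0.42,0.02,0.6,-0.06,0.01,0.05,0.6],[0.41,0,0.6,0,0,0,0.6],[0,0,0.7,0,0,0,0.6],[0,0,0.6,0,0,0,0.6],[0,0,0.4,0,0,0,0.6],[0,0,0.3,0,0,0,0.6],[0,0,0,0,0,0,0.6],[0,0,0,0,0,0,0.6]]'; python3 g.py 1 -260 9 -0.204 -15;python3 g.py 1 -66 9 -0.204 -15
```

```text
t: 24.0
ee_pos: [607.0, 101.9, 13.8]
orientation: [2.297, 1.867, -0.299]
ft_force: [0.6, -0.7, 0.1]
width: 53.0
grasp_force: 0.0
t 24.0 now [607.  101.9  13.8] large frame -1.6 -281.1 goal [600.1  81.8   9. ] F [ 0.6 -0.7  0.1] w 53.0
turn units [ 0.02 -0.01 -0.02] then shift units [-0.48 -0.07  0.25] | shift in present axes [-0.48 -0.07  0.25]
t 24.0 now [607.  101.9  13.8] large frame -1.6 -281.1 goal [ 560.8 -108.2    9. ] F [ 0.6 -0.7  0.1] w 53.0
turn units [ 0.02 -0.01 -0.02] then shift units [-5.16 -0.07  1.51] | shift in present axes [-5.16 -0.06  1.5 ]
```

```bash
python3 -m jog '[[-0.16,-0.025,0.083,0,0,0,0.6],[-0.16,-0.025,0.083,0,0,0,0.6],[-0.16,-0.02,0.083,0,0,0,0.6],[-0.1,0,0.027,0,0,0,0.6],[-0.1,0,0.027,0,0,0,0.6],[-0.15,0,0.04,0,0,0,0.6],[-0.193,0,0.052,0,0,0,0.6],[-0.193,0,0.052,0,0,0,0.6],[-0.193,0,0.052,0,0,0,0.6],[-0.193,0,0.052,0,0,0,0.6],[-0.193,0,0.052,0,0,0,0.6],[-0.193,0,0.052,0,0,0,0.6],[-0.193,0,0.052,0,0,0,0.6],[-0.193,0,0.052,0,0,0,0.6],[-0.12,0,0.032,0,0,0,0.6],[-0.08,0,0.02,0,0,0,0.6],[0,0,0,0,0,0,0.6]]'; python3 -c "
from h import *
a=optics.get_image('top');b=optics.get_image('scene')
z=lambda i,c:cv2.resize(i[c[1]:c[3],c[0]:c[2]],None,fx=3.5,fy=3.5)
cv2.imwrite('pics/c8.png',np.hstack([z(a,(220,140,340,250)),z(b,(170,150,270,260))])[:,:,::-1])";python3 g.py 1 -66 9 -0.204 -15
```

```text
t: 25.7
ee_pos: [581.5, -3.7, 8.5]
orientation: [2.298, 1.867, -0.301]
ft_force: [0.7, -0.3, 0.5]
width: 52.6
grasp_force: 0.1
t 25.8 now [581.2  -3.5   8.3] large frame 2.3 -172.6 goal [ 560.8 -108.2    9. ] F [ 0.1 -0.2  0.8] w 52.8
turn units [ 0.    0.   -0.02] then shift units [-2.58  0.03  0.67] | shift in present axes [-2.58  0.04  0.67]
```

View pics/c8.png

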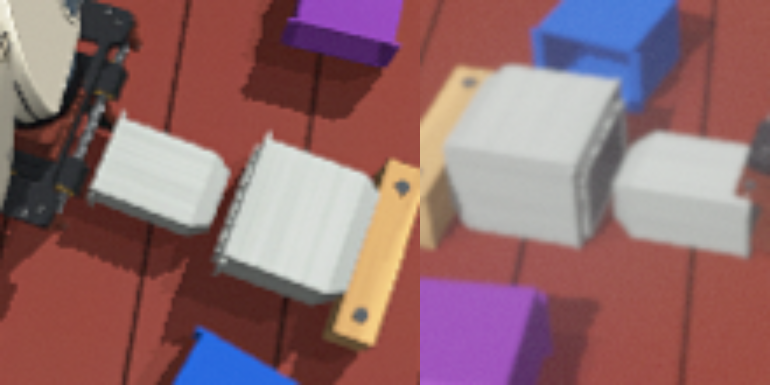

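The small tub is straight, with its nose just before the medium's mouth. Carrying on.

```bash
python3 -m jog '[[-0.12,0.005,0.032,0,0,0,0.6],[-0.12,0.005,0.032,0,0,0,0.6],[-0.12,0.005,0.032,0,0,0,0.6],[-0.12,0.005,0.032,0,0,0,0.6],[-0.12,0.005,0.032,0,0,0,0.6],[-0.12,0.005,0.032,0,0,0,0.6],[-0.12,0,0.032,0,0,0,0.6],[-0.12,0,0.032,0,0,0,0.6]]';python3 g.py 1 -66 9 -0.204 -15;python3 -m jog '[[-0.12,0,0.032,0,0,0,0.6],[-0.12,0,0.032,0,0,0,0.6],[-0.12,0,0.032,0,0,0,0.6],[-0.12,0,0.032,0,0,0,0.6],[-0.12,0,0.032,0,0,0,0.6],[-0.12,0,0.032,0,0,0,0.6]]';python3 g.py 1 -66 9 -0.204 -15
```

```text
t: 26.6
ee_pos: [574.6, -42.8, 8.6]
orientation: [2.297, 1.867, -0.301]
ft_force: [1.4, 1.8, -0.7]
width: 52.8
grasp_force: 1.1
t 26.6 now [574.6 -42.8   8.6] large frame 0.8 -132.8 goal [ 560.8 -108.2    9. ] F [ 1.4  1.8 -0.7] w 52.8
turn units [ 0.01 -0.   -0.02] then shift units [-1.61 -0.01  0.42] | shift in present axes [-1.61 -0.    0.42]
t: 27.2
ee_pos: [568.8, -71.7, 8.7]
orientation: [2.297, 1.867, -0.299]
ft_force: [0.6, 3.8, 2.0]
width: 52.4
grasp_force: 2.0
t 27.2 now [568.8 -71.7   8.7] large frame 0.5 -103.3 goal [ 560.8 -108.2    9. ] F [0.6 3.8 2. ] w 52.4
turn units [ 0.02 -0.01 -0.02] then shift units [-0.9  -0.01  0.23] | shift in present axes [-0.9  -0.01  0.23]
```

```bash
f(){ grep -E 'ee_pos|ft_force'; }; python3 -m jog '[[-0.12,0,0.032,0,0,0,0.6],[-0.12,0,0.032,0,0,0,0.6],[-0.12,0,0.032,0,0,0,0.6],[-0.12,0,0.032,0,0,0,0.6],[-0.12,0,0.032,0,0,0,0.6],[-0.1,0,0.025,0,0,0,0.6],[-0.06,0,0.015,0,0,0,0.6]]'|f;python3 g.py 1 -66 9 -0.204 -15;python3 -m jog '[[-0.04,0,0.01,0,0,0,0.6],[-0.04,0,0.01,0,0,0,0.6],[0,0,0,0,0,0,0.6]]'|f;python3 -m jog '[[-0.04,0,0.01,0,0,0,0.6],[0,0,0,0,0,0,0.6]]'|f
```

```text
ee_pos: [561.7, -102.8, 8.6]
ft_force: [-0.1, 2.7, 0.2]
t 27.9 now [ 561.7 -102.8    8.6] large frame 1.2 -71.4 goal [ 560.8 -108.2    9. ] F [-0.1  2.7  0.2] w 52.7
turn units [ 0.01  0.   -0.02] then shift units [-0.13  0.    0.02] | shift in present axes [-0.13  0.01  0.02]
ee_pos: [561.2, -105.9, 8.6]
ft_force: [-0.3, 1.1, 0.4]
ee_pos: [561.0, -107.3, 8.7]
ft_force: [-0.4, 0.6, 0.5]
```

```bash
f(){ grep -E 'ee_pos|ft_force'; }; r='x'
python3 -m jog '[[-0.03,0,0.008,0,0,0,0.6],[0,0,0,0,0,0,0.6]]'|f
python3 -m jog '[[-0.03,0,0.008,0,0,0,0.6],[0,0,0,0,0,0,0.6]]'|f
python3 -m jog '[[-0.02,0,0.005,0,0,0,0.6],[0,0,0,0,0,0,0.6]]'|f
```

```text
ee_pos: [560.9, -108.2, 8.7]
ft_force: [0.3, 2.5, -0.1]
ee_pos: [560.8, -108.5, 8.7]
ft_force: [0.8, 8.6, -0.6]
ee_pos: [560.9, -108.7, 8.6]
ft_force: [0.6, 12.0, -0.3]
```

It stops firmly 5 mm short of where the medium stopped, which is exactly what fully home should give. I'll back off and check.

```bash
python3 -m jog '[[0.1,0,-0.03,0,0,0,0.6],[0.5,0,-0.13,0,0,0,0.6],[0.8,0,-0.4,0,0,0,0.6],[0.8,0,-0.9,0,0,0,0.6],[0.8,0,-1,0,0,0,0.6],[0.8,0,-1,0,0,0,0.6],[0.8,0,-0.5,0,0,0,0.6],[0,0,0,0,0,0,0.6],[0,0,0,0,0,0,0.6]]'; python3 look.py 9 large_tub 0 4; python3 -c "
from h import *
a=cv2.imread('pics/top9.png');b=cv2.imread('pics/scene9.png')
z=lambda i,c:cv2.resize(i[c[1]:c[3],c[0]:c[2]],None,fx=5,fy=5)
cv2.imwrite('pics/c9.png',np.hstack([z(a,(270,160,350,250)),z(b,(160,150,240,240))]))"
```

```text
t: 29.9
ee_pos: [604.6, 102.2, 113.0]
orientation: [2.295, 1.868, -0.3]
ft_force: [0.5, 0.2, -0.7]
width: 52.8
grasp_force: 0.0
large_tub ('scene', 'top') large frame x,y 0.6 4.9 dyaw 0.005 cost 0.209
large_tub ('top',) large frame x,y -0.3 4.0 dyaw 0.019 cost 0.098
large_tub ('scene',) large frame x,y 2.5 6.6 dyaw -0.051 cost 0.103
```

View pics/c9.png

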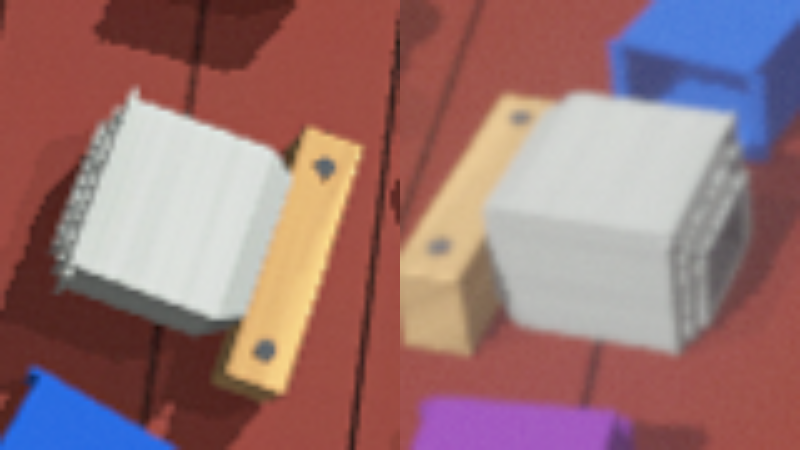

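All three rims are nested with even steps, flat against the batten, and the robot is clear. Handing in.

```bash
python3 -c "
from workcell import ctrl
print(ctrl.close_job())"
```

```text
the job is handed in; nothing more can be done
None
```

The three tubs are nested fully home against the batten, each pushed to a firm stop at no more than 19 N, and I handed the job in at about 30 s (no verdict came back); I never went near the tin, jar or screwdriver.

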